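# Dispense two cassettes into the catch tray

### The arm

A 6-joint arm with a two-finger parallel gripper is mounted at the origin on the work surface. World frame = base frame: x ahead of the robot, y to its left, z up, the work surface at z = 0. Lengths are in mm, angles in rad, forces in N, time in s.
With the tool pointing down it reaches from about 275 to 1000 mm from the base axis. Payload 8.4 kg.
Tool frame: the origin (TCP) lies between the finger pads; the fingertips stand 22 mm ahead of it and the grasp point (between the pads) lies 3 mm ahead of it (r.nose_length is the z of the fingertips in the tool frame, in mm); z points along the fingers, y is the line along which they close (so a half turn about z gives the same grasp; the last joint's range is limited). The gripper opens to 85 mm and grips with 20 to 120 N. Pads are 22 mm wide; open, the fingers measure 114 mm over their backs; the gripper's body (76 mm by 85 mm) begins 54 mm behind the grasp point. The pads swing forward as they close: fully open they stand 13 mm farther back than shut.
Start: joints at [1.1, 0.353, 1.633, -0, 1.155, -0.002], TCP at [282.384, 557.573, 253.281] pointing down, gripper open.
Joint ranges: [-2.63, 2.63], [-0.92, 2.1], [0.06, 2.66], [-1.3, 4.44], [0, 2.69], [-3.02, 3.02]. Speed limits (rad/s): [2.22, 2.22, 2.79, 3.14, 3.14, 3.14].

### API

Orientations are given as [roll, pitch, yaw] about the fixed x, y, z axes, in that order (R = Rz(yaw) Ry(pitch) Rx(roll)).
In Python, from rig import r, cams gives the robot as it stands.
- The arm moves only by the shell command python3 -m handwheel [FORCE], which reads ROWS from standard input. ROWS is a JSON list of rows, 1 to 5 of them, each of 7 numbers: a rotation vector rx, ry, rz in rad, then dx, dy, dz in mm, then the opening from 0.0 (shut) to 1.0 (fully open); each row shifts and turns the commanded pose from where the row before left it, along the tool's axes as they then stand; what a row does not reach is not made up. A row lasts 1/12 s, in which the tool goes at most 41.7 mm and 0.125 rad, less where a joint would pass 70% of its speed; a pose out of reach is approached as far as the arm can. The fingers move at their own pace and stop on an object; FORCE is the grip in N (left out, the last holds). Time passes only in rows, so rows that do not move let the fingers close. It prints the time, the measured TCP pose, the force, the opening and the grip force at its end. Input that does not fit is refused with a message, and nothing moves.
- r.sense(): the state, without advancing time (a new reading comes with each control period).
- cams.grab_frame(name): name is "scene" or "top"; returns the picture (400x640x3 uint8, red, green, blue); there is no depth.
- cams.camera_params(name): a dict with "fx", "fy", "cx", "cy" (pixels), "rvec" (rotation vector, rad) and "tvec" (3), from world to camera coordinates, as OpenCV has them. Camera axes: x right, y down, z forward; pixel columns grow to the right and rows downward; lengths in mm; the calibration is good to about 2 mm. A picture is of the moment at which its call begins. camera_params takes no time and is no camera call.
- r.sign_off(): hands the job in; it is judged then, once.
The state is a dict: "clock": time; "qpos": joint angles; "qvel": joint speeds; "joint_efforts": joint torques, N m; "eef_pos": TCP position; "tcp_rot": TCP orientation; "contact_force": force on the tool from outside, world axes, zero at the start; "wrist_torque": the same for the moment, N m; "opening": opening from 0.0 (shut) to 1.0 (fully open); "grasp_force": force on a finger pad.
Only numpy, scipy, OpenCV 4.12 (cv2) and the standard library are available. Lean on these libraries where they do the work, as an engineer would, in place of code of your own. Each camera call takes 0.05 s, during which the arm holds its last target. There are 200 camera calls.

### The job

Dispense exactly two of the blue cassettes into the white tray with the orange handle: clear away the container that stands at the dispenser's outlet, bring the tray in under the outlet lip, and work the red sprung paddle fully home twice, letting it spring all the way back after each stroke. Do not touch the cassettes with the gripper, keep the bottle and the jar standing upright on the table, and leave the other things on the bench where they are.

Things in the scene. Friction and masses are not known exactly. Their poses are not given: they have to be found in the camera images.
- dispenser: fixed dispenser: white foot, steel deck, clear-sided magazine with blue end walls. Origin: middle of the magazine, on the table; +x is the way the slide is pushed and cassettes come out. Foot 66 mm wide, x = -89 to +41 mm, 74 mm high. Deck 6 mm thick, top at 80 mm. Magazine x = -41 to +41 mm, 70 mm wide, top at 140 mm, open above, with a stack of four cassettes (top at 136 mm)
- outlet (a point): outlet slot in the magazine's +x wall: dispenser x = +41 mm, height 80 mm (deck), slot 17 mm high. A stroke pushes the lowest cassette out here; only a full stroke takes it far enough to tip over the end of the lip. The next one sinks onto the deck when the slide has sprung back
- lip (a point): middle of the end edge of the outlet lip, where the deck overhangs the foot: dispenser x = +68 mm, top at 80 mm, 74 mm free height below. Cassettes tip over this edge and drop almost straight down, within about 90 mm beyond it; they may come to rest flat, leaning or on end
- slide (a joint): travel of the sprung slide in m: 0 sprung out (rest), 0.080 fully home against its stop. Moves along the dispenser's +x. Spring force 4 N at rest, 12 N fully home (add about 25 N per m/s of pushing speed); it springs back by itself
- paddle (a point): middle of the outer face (the one to push) of the red upright paddle at the slide's end: plate 60 mm wide, 8 mm thick, from 62 to 113 mm above the table. At rest this point is at dispenser x = -168 mm, height 87.5 mm; it moves with the slide. Push it towards dispenser +x
- tray: loose white open tray, 150 x 110 x 40 mm outside, walls and floor 4 mm, 0.2 to 0.45 kg; origin centre of its underside, +x end has the orange handle. Its rim passes below the lip: with its plain -x end touching the dispenser's foot its origin is 116 mm from the dispenser's along +x. Its -x wall must be under the lip to catch the cassettes
- fin (a point): top middle of the orange upright handle fin at the tray's +x end (tray x = +76 mm, height 72 mm): 10 mm thick along tray x, 60 mm wide across y; pinch it from above across its thickness
- bottle: white plastic bottle, loose, 0.1 to 0.21 kg: 56 mm diameter up to 75 mm, neck 26 mm diameter from 92 to 130 mm (top); origin centre of the underside, z up. It or the jar stands at the outlet, where the tray must go; the other stands elsewhere by the dispenser and may stay
- jar: amber jar with white cap, loose, 0.14 to 0.28 kg: 54 mm diameter, cap 58 mm diameter from 85 to 110 mm (top); origin centre of the underside, z up. It or the bottle stands at the outlet
- cassette1: flat blue cassette with white label, 70 x 50 x 14 mm, loose in the magazine, number 1 from below; origin centre of the underside
- cassette2: flat blue cassette with white label, 70 x 50 x 14 mm, loose in the magazine, number 2 from below; origin centre of the underside
- cassette3: flat blue cassette with white label, 70 x 50 x 14 mm, loose in the magazine, number 3 from below; origin centre of the underside
- cassette4: flat blue cassette with white label, 70 x 50 x 14 mm, loose in the magazine, number 4 from below; origin centre of the underside
- cup_a: green: one of two short cups standing left and right of the lane behind the paddle, 48 mm diameter, 55 mm high, loose; leave it alone; origin centre of the underside
- cup_b: steel: one of two short cups standing left and right of the lane behind the paddle, 48 mm diameter, 55 mm high, loose; leave it alone; origin centre of the underside
- carton: cardboard carton 120 x 70 x 60 mm, loose, beside the dispenser; leave it alone; origin centre of the underside, 120 mm along its x
- tape: yellow roll of tape lying flat, 90 mm diameter, 25 mm high, loose; leave it alone; origin centre of the underside
- tub: blue open tub 90 x 120 x 55 mm, loose; leave it alone; origin centre of the underside

How it is judged (in metres and radians):
On the way, in this order (a step that is already met when the one before it is completed fails the run):
1. the paddle is pushed fully home (value of joint slide above 0.075 m), for 0.05 s.
2. the paddle has sprung all the way back (value of joint slide below 0.006 m), for 0.1 s.
3. the paddle is pushed fully home a second time (value of joint slide above 0.075 m), for 0.05 s.
At the end, for the whole second after the job is handed in: cassettes 1 and 2 are inside the tray (flat or on end, origins under 70 mm up); 3 and 4 are still in the magazine (within 12 mm of its middle); the slide is out (under 6 mm); tray flat, bottle and jar upright (0.1 rad) on the table; all at rest (x of cassette1 in the frame of tray between -0.072 and 0.072 m and y of cassette1 in the frame of tray between -0.052 and 0.052 m and z of cassette1 in the frame of tray between -0.002 and 0.07 m and x of cassette2 in the frame of tray between -0.072 and 0.072 m and y of cassette2 in the frame of tray between -0.052 and 0.052 m and z of cassette2 in the frame of tray between -0.002 and 0.07 m and x of cassette3 in the frame of dispenser between -0.012 and 0.012 m and z of each of cassette3, cassette4 in the frame of dispenser above 0.07 m and x of cassette4 in the frame of dispenser between -0.012 and 0.012 m and value of joint slide below 0.006 m and angle between each of tray, bottle, jar's own z axis and vertical below 0.1 rad and height (world z) of each of bottle, jar, tray below 0.01 m and linear speed of each of tray, bottle, jar, cassette1, cassette2, cassette3, cassette4 below 0.02 m/s); the robot touches nothing.
It fails at once if the robot touches a cassette (contact force between any of the fingers, the arm and cassette1 above 0.5 N or contact force between any of the fingers, the arm and cassette2 above 0.5 N or contact force between any of the fingers, the arm and cassette3 above 0.5 N or contact force between any of the fingers, the arm and cassette4 above 0.5 N).
It fails at once if the bottle or jar is knocked over (angle between any of bottle, jar's own z axis and vertical above 0.6 rad).
It fails at once if a cup, the carton, the tape or the tub is moved by more than 30 mm or tipped (distance of any of cup_a, cup_b, carton, tape, tub from where it was at the start of the episode above 0.03 m or angle between any of cup_a, cup_b, carton, tape, tub's own z axis and vertical above 0.3 rad).
It also fails if it takes over 69 s, if anything falls off the work surface, if the arm or the gripper's body presses on something with over 40 N, if the wrist force passes 120 N, or if a joint passes its speed limit or range.

## Working session

There is one attempt and no reset: what is moved stays moved. The work goes in short steps, Python scripts to look and compute and a shell command to move; the robot and the scene stay as the last step left them, time stands still between calls to the robot, and variables do not carry over. Pictures are saved under pics/ and viewed, at most 10 in all, crops included, and the job is handed in when it is done.

```bash
ls; mkdir -p pics; python3 - <<'E'
from rig import r,cams
import cv2
for n in ("scene","top"):
    f=cams.grab_frame(n); cv2.imwrite(f"pics/{n}0.png",f[:,:,::-1]); print(n,cams.camera_params(n))
print(r.sense(), r.nose_length)
E
```

```text
pics
scene {'fx': 402.0274262774334, 'fy': 402.0274262774334, 'cx': 315.7233980212224, 'cy': 200.26357982465478, 'rvec': array([ 1.193175  ,  2.14466257, -1.10706349]), 'tvec': array([ 305.94433975, -188.91503575, 1405.88625751])}
top {'fx': 418.3631647304045, 'fy': 418.3631647304045, 'cx': 319.8043328007116, 'cy': 203.3495137308672, 'rvec': array([ 2.16828045, -2.05445545,  0.21555473]), 'tvec': array([-48.52365807, 615.66351803, 939.17691602])}
{'clock': 0.1, 'qpos': array([ 1.09955569e+00,  3.53587370e-01,  1.63400162e+00,  1.22027377e-05,
        1.15520453e+00, -2.36712989e-03]), 'qvel': array([-0.0005187 ,  0.00097617, -0.00135635,  0.00012784, -0.00141498,
       -0.00150896]), 'joint_efforts': array([-9.72600574e-04, -6.06353331e+01, -3.42822182e+01, -7.42198017e-05,
        4.03565631e-03,  4.76453479e-06]), 'eef_pos': array([282.23724486, 557.23130666, 252.65632361]), 'tcp_rot': array([-3.14039182e+00, -1.40006541e-05,  2.67271420e+00]), 'contact_force': array([ 0.90035795, -0.40717958,  0.27597592]), 'wrist_torque': array([ 0.04596525,  0.01959533, -0.05149234]), 'grasp_force': 0.0, 'opening': 1.0003764652350553} 22.0
```

View pics/scene0.png

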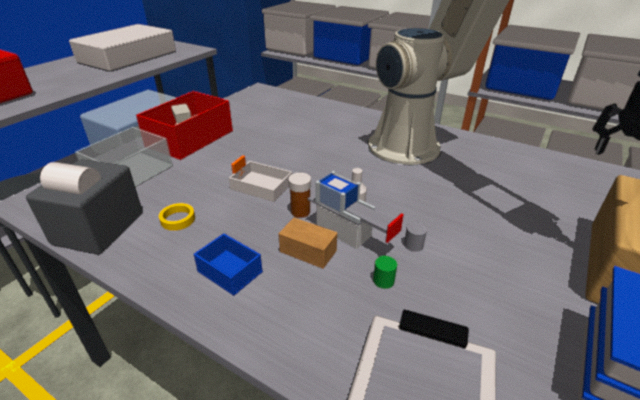

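View pics/top0.png

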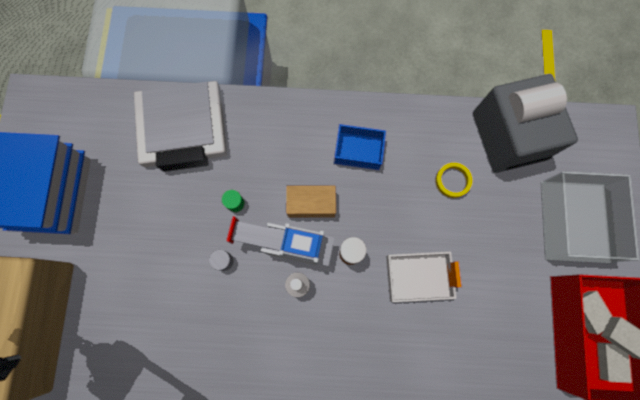

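The top view shows the jar at the outlet (353,250), bottle (297,285), paddle (232,229), magazine (302,243) and tray (422,277) with its fin at (457,275). The scene view shows the same things: jar (300,185), paddle (394,228), fin (238,164) and tray (261,180).

```bash
cat > h.py <<'E'
import numpy as np, cv2
from rig import r,cams
P={n:cams.camera_params(n) for n in("scene","top")}
def ray(n,uv):
    p=P[n];R=cv2.Rodrigues(p["rvec"])[0]
    d=R.T@np.array([(uv[0]-p["cx"])/p["fx"],(uv[1]-p["cy"])/p["fy"],1]);return -R.T@p["tvec"],d/np.linalg.norm(d)
def plane(n,uv,z):
    c,d=ray(n,uv);return c+d*(z-c[2])/d[2]
def tri(a,b):
    c1,d1=ray("scene",a);c2,d2=ray("top",b)
    s=np.linalg.lstsq(np.c_[d1,-d2],c2-c1,rcond=None)[0]
    p,q=c1+d1*s[0],c2+d2*s[1];return (p+q)/2,np.linalg.norm(p-q)
def proj(n,X):
    p=P[n];return cv2.projectPoints(np.float64(X).reshape(-1,1,3),p["rvec"],p["tvec"],np.array([[p["fx"],0,p["cx"]],[0,p["fy"],p["cy"]],[0,0,1]]),None)[0][:,0]
def mask(f,box,lo,hi):
    x0,y0,x1,y1=box;h=cv2.cvtColor(np.ascontiguousarray(f),cv2.COLOR_RGB2HSV)
    m=cv2.inRange(h,np.array(lo),np.array(hi));k=np.zeros_like(m);k[y0:y1,x0:x1]=m[y0:y1,x0:x1]
    n,l,s,c=cv2.connectedComponentsWithStats(k)
    i=1+np.argmax(s[1:,4]) if n>1 else None
    if i is None: return None
    pts=np.argwhere(l==i)[:,::-1].astype(np.float32);return c[i],s[i],cv2.minAreaRect(pts),cv2.boxPoints(cv2.minAreaRect(pts))
E
python3 - <<'E'
from h import *
np.set_printoptions(precision=1,suppress=True)
S=cams.grab_frame("scene");T=cams.grab_frame("top")
W=((0,0,150),(180,60,255))
L={"paddle":((375,205,410,250),(222,210,245,250),(0,150,60),(8,255,255)),
"fin":((225,150,250,176),(448,255,468,295),(5,150,80),(16,255,255)),
"jarcap":((285,168,315,193),(335,232,370,268),*W),
"mag":((312,170,365,212),(270,220,330,265),(100,120,60),(125,255,255)),
"bottle":((345,165,370,205),(280,268,315,300),*W),
"tray":((225,160,295,202),(380,245,462,308),*W),
"green":((370,250,400,290),(215,185,250,215),(45,100,30),(80,255,255)),
"carton":((272,215,342,270),(280,180,342,220),(8,60,60),(25,255,255))}
for k,(b,c,lo,hi) in L.items():
    a=mask(S,b,lo,hi);t=mask(T,c,lo,hi)
    print(k,a[0],a[1],t[0],t[1],"tri",*tri(a[0],t[0])); print("   topbox",t[3].ravel())
print("base px",proj("top",[[0,0,0],[300,0,0],[0,300,0],[600,300,0]]))
big=cv2.resize(T[170:320,200:480],None,fx=2.8,fy=2.8,interpolation=2)[:,:,::-1];cv2.imwrite("pics/topc.png",big)
big=cv2.resize(S[140:300,210:440],None,fx=3.4,fy=3.4,interpolation=2)[:,:,::-1];cv2.imwrite("pics/scenec.png",big)
E
```

```text
paddle [393.9 227.2] [386 214  17  28 231] [231.4 228.9] [227 217  11  25  94] tri [541.2 183.5  89.9] 2.2872652365849326
   topbox [226.  240.1 232.7 216.6 237.6 218.  230.8 241.5]
fin [238.2 164.1] [232 156  14  17 151] [452.7 275.4] [449 262   9  25 157] tri [ 466.3 -337.8   54.6] 7.425476142550448
   topbox [447.3 262.6 455.  261.9 457.2 286.  449.5 286.7]
jarcap [298.2 178. ] [285 169  27  22 310] [353.1 249.2] [340 237  27  26 534] tri [507.9 -96.4 109. ] 2.1883502960443626
   topbox [335. 249. 353. 231. 371. 249. 353. 267.]
mag [343.  188.6] [320 174  38  34 416] [301.6 242.7] [281 228  42  29 560] tri [511.1  26.1 121.8] 14.597195498431862
   topbox [280.6 249.8 285.4 227.5 322.3 235.4 317.6 257.7]
bottle [359.3 179.4] [352 167  15  29 165] [293.2 283.5] [285 273  18  23 280] tri [424.7  34.5 103.6] 2.1970846835578133
   topbox [282.1 291.7 289.3 270.1 304.3 275.1 297.1 296.7]
tray [263.3 177. ] [225 160  70  31 764] [419.4 277.2] [ 389  251   68   51 2661] tri [ 455.9 -261.    30.3] 3.7140128572917464
   topbox [388.3 253.5 453.7 249.9 456.3 298.  391.  301.6]
green [384.6 271.2] [373 255  24  33 627] [232.5 200.4] [222 190  22  22 363] tri [620.3 201.4  29.4] 0.6842362313854695
   topbox [218.  199.  231.  186.  247.5 202.5 234.5 215.5]
carton [307.7 241.4] [ 278  215   60   54 2122] [310.5 200.7] [ 286  185   50   33 1605] tri [629.2   8.2  32.6] 0.0858029840965744
   topbox [286. 185. 335. 185. 335. 217. 286. 217.]
base px [[298.2 477.6]
 [306.2 338.2]
 [165.1 469.9]
 [195.6 208.6]]
```

View pics/topc.png

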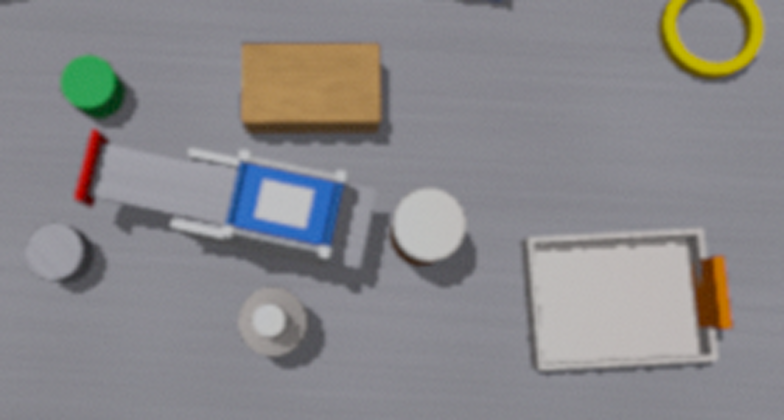

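View pics/scenec.png

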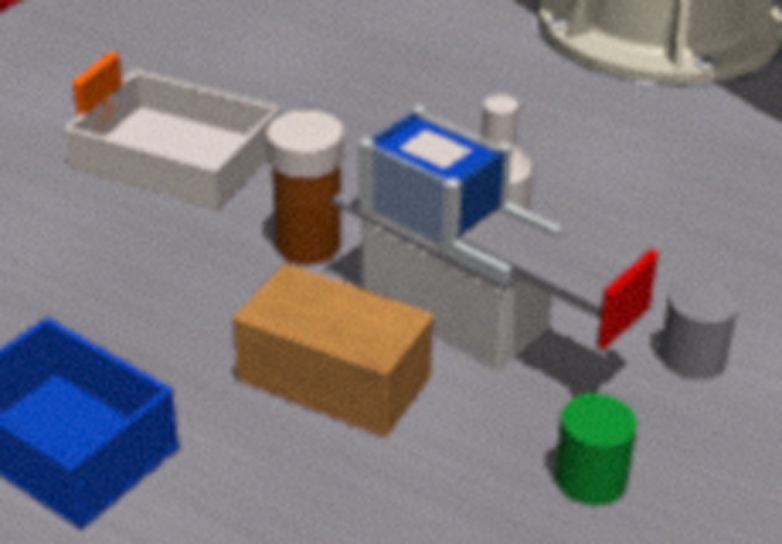

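The crops confirm it. In the top crop (offset 200,170; scale 2.8), the label is at (284,204), the paddle's top edge runs (98,132)–(82,202), the cap is at (429,225), the lip's end edge runs (375,192)–(358,267), and the fin's top edge runs (719,257)–(727,328).

```bash
python3 - <<'E'
from h import *
np.set_printoptions(precision=1,suppress=True)
t=lambda u,v:(200+u/2.8,170+v/2.8)
s=lambda u,v:(210+u/3.4,140+v/3.4)
lab=plane("top",t(284,204),136);pa=plane("top",t(98,132),113);pb=plane("top",t(82,202),113)
print("label",lab,"tri",tri(s(437,149),t(284,204)))
print("paddle top",pa,pb,(pa+pb)/2,np.linalg.norm(pa-pb))
print("paddle tri",tri(s(655,252),t(98,132)),)
la,lb=plane("top",t(375,192),80),plane("top",t(358,267),80);print("lip",la,lb,(la+lb)/2,np.linalg.norm(la-lb))
posts=np.array([plane("top",t(*p),140) for p in((243,156),(340,176),(325,252),(228,232))]);print("posts",posts,posts.mean(0))
print("jar",plane("top",t(429,225),110),tri(s(305,131),t(429,225)))
f1,f2=plane("top",t(719,257),72),plane("top",t(727,328),72);print("fin",f1,f2,(f1+f2)/2,np.linalg.norm(f1-f2))
print("fin tri",tri(s(117,54),t(719,257)),tri(s(76,85),t(727,328)))
rim=np.array([plane("top",t(*p),40) for p in((529,237),(704,231),(716,360),(540,370))]);print("rim",rim,rim.mean(0),np.diff(rim,axis=0))
print("bottle",plane("top",t(269,320),130),tri(s(500,103),t(269,320)))
print("cups",plane("top",t(90,82),55),plane("top",t(55,250),55))
c=np.array([plane("top",t(*p),60) for p in((243,43),(380,43),(380,122),(243,122))]);print("carton",c)
ax=(la+lb)/2-(pa+pb)/2;print("axis",np.degrees(np.arctan2(ax[1],ax[0])),np.linalg.norm(ax[:2]))
E
```

```text
label [512.4  19.4 136. ] tri (array([512. ,  20.7, 133.8]), np.float64(2.7045254523092295))
paddle top [564.9 173.9 113. ] [507.8 181.3 113. ] [536.4 177.6 113. ] 57.55126899178903
paddle tri (array([555.3, 184.6, 136.2]), np.float64(32.907117365746444))
lip [532.5 -52.5  80. ] [470.4 -41.6  80. ] [501.4 -47.   80. ] 63.126524980757225
posts [[547.7  53.5 140. ]
 [536.1 -22.9 140. ]
 [476.8 -14.5 140. ]
 [488.1  60.9 140. ]] [512.2  19.2 140. ]
jar [504.7 -95.8 110. ] (array([504.9, -95.7, 106.2]), np.float64(0.9377648906015896))
fin [ 495.  -338.9   72. ] [ 437.8 -344.7   72. ] [ 466.4 -341.8   72. ] 57.53798135583884
fin tri (array([ 484.4, -315.9,  102.5]), np.float64(29.36824195934656)) (array([ 446.3, -370. ,   29.4]), np.float64(26.031266721180973))
rim [[ 506.  -187.1   40. ]
 [ 519.2 -336.8   40. ]
 [ 411.7 -345.7   40. ]
 [ 395.7 -198.5   40. ]] [ 458.2 -267.    40. ] [[  13.2 -149.7    0. ]
 [-107.4   -8.9    0. ]
 [ -16.   147.2    0. ]]
bottle [423.5  25.6 130. ] (array([423.2,  26.3, 127.8]), np.float64(1.3102357380922163))
cups [617.7 197.2  55. ] [472.3 212.7  55. ]
carton [[658.3  67.1  60. ]
 [664.8 -51.4  60. ]
 [595.2 -54.6  60. ]
 [588.9  62.3  60. ]]
axis -98.84025469307423 227.35558346909937
```

```bash
cat >> h.py <<'E'
def to(x,y,z,yaw=None):
    s=r.sense();p=s["eef_pos"];R=np.array(cv2.Rodrigues(np.zeros(3))[0])
    from scipy.spatial.transform import Rotation as Q
    M=Q.from_euler("xyz",s["tcp_rot"]);d=M.inv().apply(np.array([x,y,z])-p)
    print("clock %.2f"%s["clock"],"pos",p.round(1),"rot",s["tcp_rot"].round(3),"tool delta",d.round(1),"rz",None if yaw is None else round(s["tcp_rot"][2]-yaw,3),"open",round(s["opening"],3),"F",s["contact_force"].round(1))
E
echo '[[0,0,0.125,0,0,0,1],[0,0,0.125,0,0,0,1],[0,0,0.125,0,0,0,1],[0,0,0.125,0,0,0,1],[0,0,0.125,0,0,0,1]]' | python3 -m handwheel 40
echo '[[0,0,0.125,0,0,0,1],[0,0,0.125,0,0,0,1],[0,0,0.125,0,0,0,1],[0,0,0.125,0,0,0,1],[0,0,0.125,0,0,0,1]]' | python3 -m handwheel
echo '[[0,0,0,-34,17.5,0,1],[0,0,0,-34,17.5,0,1],[0,0,0,-34,17.5,0,1],[0,0,0,-34,17.5,0,1],[0,0,0,-34,17.5,0,1]]' | python3 -m handwheel
echo '[[0,0,0,-34,17.5,0,1],[0,0,0,-34,17.5,0,1],[0,0,0,-34,17.5,0,1],[0,0,0,-34,17.5,0,1],[0,0,0,-34,17.5,0,1]]' | python3 -m handwheel
python3 -c "
from h import *
print('fin tri',tri((210+117/3.4,140+54/3.4),(200+727/2.8,170+328/2.8)),tri((210+76/3.4,140+85/3.4),(200+719/2.8,170+257/2.8)))
print('paddle tri',tri((210+655/3.4,140+252/3.4),(200+82/2.8,170+202/2.8)))
to(505,-96,180,1.421)"
```

```text
clock: 0.62
eef_pos: [282.3, 557.4, 253.0]
tcp_rot: [-3.141, 0.0, 2.042]
contact_force: [-0.5, -0.5, -0.7]
opening: 0.995
grasp_force: 0.0
clock: 1.03
eef_pos: [282.3, 557.4, 253.0]
tcp_rot: [-3.141, 0.0, 1.417]
contact_force: [-0.4, -0.6, -0.5]
opening: 1.001
grasp_force: 0.0
clock: 1.45
eef_pos: [343.9, 374.8, 253.1]
tcp_rot: [-3.142, 0.0, 1.423]
contact_force: [1.8, -0.7, 0.6]
opening: 0.999
grasp_force: 0.0
clock: 1.87
eef_pos: [405.4, 193.7, 253.4]
tcp_rot: [3.141, -0.0, 1.423]
contact_force: [0.5, 0.9, 0.5]
opening: 1.001
grasp_force: 0.0
fin tri (array([ 436.79150874, -344.29634374,   67.88028458]), np.float64(3.9321800142797145)) (array([ 494.90555577, -339.8777391 ,   66.24091461]), np.float64(2.0703894789449455))
paddle tri (array([507.7503746 , 185.01345108, 105.56512942]), np.float64(4.465171767658675))
clock 1.87 pos [405.4 193.7 253.4] rot [ 3.141 -0.     1.423] tool delta [-271.9  141.1   73.4] rz 0.002 open 1.001 F [0.5 0.9 0.5]
```

```bash

echo '[[0,0,0,-34,17.6,0,1],[0,0,0,-34,17.6,0,1],[0,0,0,-34,17.6,0,1],[0,0,0,-34,17.6,0,1],[0,0,0,-34,17.6,0,1]]' | python3 -m handwheel >/dev/null
echo '[[0,0,0,-34,17.6,0,1],[0,0,0,-34,17.6,0,1],[0,0,0,-34,17.6,0,1],[0,0,0,0,0,35,1],[0,0,0,0,0,35,1]]' | python3 -m handwheel >/dev/null
echo '[[0,0,0,0,0,0,1],[0,0,0,0,0,0,1]]' | python3 -m handwheel
python3 -c "
from h import *
import cv2
for n in('scene','top'):
    cv2.imwrite('pics/%s1.png'%n,cams.grab_frame(n)[:,:,::-1])
to(505,-96,100,1.421)"
```

```text
clock: 2.87
eef_pos: [503.1, -94.2, 182.2]
tcp_rot: [-3.137, -0.0, 1.422]
contact_force: [-0.0, 0.4, 0.1]
opening: 1.002
grasp_force: 0.0
clock 2.97 pos [505.3 -94.1 184.8] rot [3.14  0.    1.423] tool delta [-1.9 -0.1 84.8] rz 0.002 open 0.999 F [-0.  -0.2  0.4]
```

View pics/scene1.png

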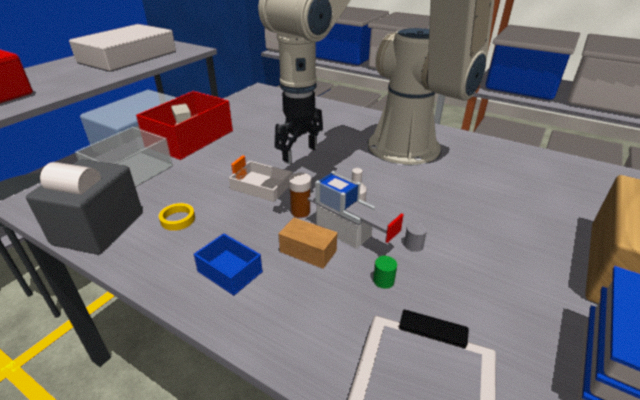

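The gripper (fingertips 288,158 and 318,140) is lined up above the jar (300,185), so I descend, grip and lift.

```bash

echo '[[0,0,0,-1,0,30,1],[0,0,0,-1,0,25,1],[0,0,0,0,0,20,1],[0,0,0,0,0,9,1],[0,0,0,0,0,0,1]]' | python3 -m handwheel
echo '[[0,0,0,0,0,0,0.3],[0,0,0,0,0,0,0.3],[0,0,0,0,0,0,0.3],[0,0,0,0,0,0,0.3],[0,0,0,0,0,0,0.3]]' | python3 -m handwheel 40
echo '[[0,0,0,0,0,0,0.3],[0,0,0,0,0,0,0.3],[0,0,0,0,0,0,0.3],[0,0,0,0,0,-3,0.3],[0,0,0,0,0,-5,0.3]]' | python3 -m handwheel
echo '[[0,0,0,0,0,-10,0.3],[0,0,0,0,0,-10,0.3],[0,0,0,0,0,0,0.3],[0,0,0,0,0,0,0.3]]' | python3 -m handwheel
python3 -c "
from h import *
to(610,-200,128,1.421)"
```

```text
clock: 3.38
eef_pos: [504.2, -95.9, 99.2]
tcp_rot: [-3.141, -0.0, 1.424]
contact_force: [0.3, -0.8, 0.8]
opening: 1.0
grasp_force: 0.0
clock: 3.8
eef_pos: [505.6, -96.5, 101.3]
tcp_rot: [3.138, 0.0, 1.423]
contact_force: [0.8, -0.2, 6.0]
opening: 0.669
grasp_force: 41.1
clock: 4.22
eef_pos: [504.2, -96.3, 108.0]
tcp_rot: [3.141, 0.0, 1.423]
contact_force: [0.2, -0.5, -3.2]
opening: 0.669
grasp_force: 43.1
clock: 4.55
eef_pos: [504.9, -96.4, 128.4]
tcp_rot: [3.139, 0.0, 1.423]
contact_force: [-0.4, 0.2, -2.2]
opening: 0.665
grasp_force: 43.3
clock 4.55 pos [504.9 -96.4 128.4] rot [3.139 0.    1.423] tool delta [-86.9 119.3   0.6] rz 0.002 open 0.665 F [-0.4  0.2 -2.2]
```

```bash

echo '[[0,0,0,-10,10,0,0.3],[0,0,0,-20,26,0,0.3],[0,0,0,-20,28,0,0.3],[0,0,0,-20,28,0,0.3],[0,0,0,-17,27,0,0.3]]' | python3 -m handwheel
echo '[[0,0,0,0,0,0,0.3],[0,0,0,0,0,10,0.3],[0,0,0,0,0,10,0.3],[0,0,0,0,0,5,0.3],[0,0,0,0,0,2.5,0.3]]' | python3 -m handwheel
echo '[[0,0,0,0,0,0,0.3],[0,0,0,0,0,0,0.3],[0,0,0,0,0,0,0.8],[0,0,0,0,0,0,1],[0,0,0,0,0,0,1]]' | python3 -m handwheel
echo '[[0,0,0,0,0,0,1],[0,0,0,0,0,-15,1],[0,0,0,0,0,-30,1],[0,0,0,0,0,-40,1],[0,0,0,0,0,-10,1]]' | python3 -m handwheel
python3 -c "
from h import *
to(465.6,-342.2,150,.087)"
```

```text
clock: 4.97
eef_pos: [610.3, -202.1, 126.8]
tcp_rot: [-3.141, 0.0, 1.423]
contact_force: [-0.5, 0.5, -1.5]
opening: 0.667
grasp_force: 43.6
clock: 5.38
eef_pos: [608.5, -199.5, 100.5]
tcp_rot: [-3.141, 0.0, 1.423]
contact_force: [-9.9, 1.0, 39.1]
opening: 0.662
grasp_force: 48.1
clock: 5.8
eef_pos: [608.4, -199.3, 99.2]
tcp_rot: [-3.141, -0.0, 1.423]
contact_force: [-0.0, 0.2, 0.2]
opening: 0.998
grasp_force: 0.0
clock: 6.22
eef_pos: [611.3, -200.5, 200.0]
tcp_rot: [3.135, 0.001, 1.423]
contact_force: [1.7, -1.2, 1.1]
opening: 1.0
grasp_force: 0.0
clock 6.22 pos [ 611.3 -200.5  200. ] rot [3.135e+00 1.000e-03 1.423e+00] tool delta [-161.6 -123.5   49.4] rz 1.336 open 1.0 F [ 1.7 -1.2  1.1]
```

```bash

echo '[[0,0,0,-27,-20.6,0,1],[0,0,0,-27,-20.6,0,1],[0,0,0,-27,-20.6,0,1],[0,0,0,-27,-20.6,0,1],[0,0,0,-27,-20.6,0,1]]' | python3 -m handwheel >/dev/null
echo '[[0,0,0,-27,-20.6,0,1],[0,0,0.125,0,0,10,1],[0,0,0.125,0,0,10,1],[0,0,0.125,0,0,10,1],[0,0,0.125,0,0,10,1]]' | python3 -m handwheel >/dev/null
echo '[[0,0,0.125,0,0,0,1],[0,0,0.125,0,0,0,1],[0,0,0.125,0,0,0,1],[0,0,0.125,0,0,0,1],[0,0,0.125,0,0,0,1]]' | python3 -m handwheel >/dev/null
echo '[[0,0,0.125,0,0,0,1],[0,0,0.086,0,0,0,1],[0,0,0,0,0,0,1],[0,0,0,0,0,0,1]]' | python3 -m handwheel
python3 -c "
from h import *
import cv2
for n in('scene','top'):
    cv2.imwrite('pics/%s2.png'%n,cams.grab_frame(n)[:,:,::-1])
to(465.6,-342.2,68,.087)"
```

```text
clock: 7.8
eef_pos: [462.8, -341.7, 154.5]
tcp_rot: [-3.141, 0.0, 0.09]
contact_force: [0.1, -0.2, -0.1]
opening: 1.003
grasp_force: 0.0
clock 7.90 pos [ 462.9 -341.8  154.6] rot [-3.142  0.     0.09 ] tool delta [ 2.7  0.6 86.6] rz 0.003 open 0.996 F [-0.2 -0.5  0.1]
```

View pics/scene2.png

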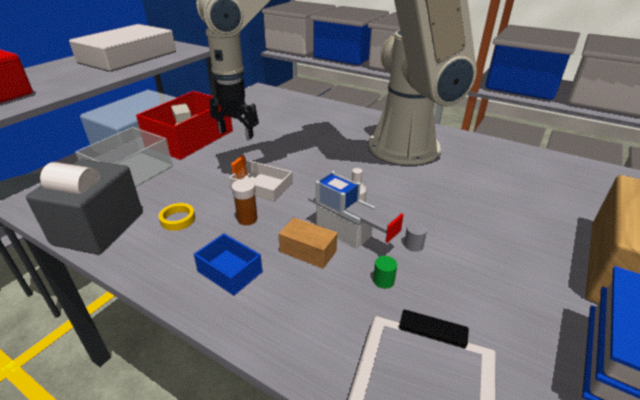

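The jar stands upright at (245,200), and the gripper (tips 222,133 and 252,133) is above the fin (238,164). Now I grip the fin.

```bash

echo '[[0,0,0,2,0,30,1],[0,0,0,0,0,30,1],[0,0,0,0,0,20,1],[0,0,0,0,0,6.5,1],[0,0,0,0,0,0,0.0]]' | python3 -m handwheel 40
echo '[[0,0,0,0,0,0,0],[0,0,0,0,0,0,0],[0,0,0,0,0,0,0],[0,0,0,0,0,0,0],[0,0,0,0,0,0,0]]' | python3 -m handwheel
echo '[[0,0,0,0,0,0,0],[0,0,0,0,0,0,0],[0,0,0,0,0,0,0],[0,0,0,0,0,0,0],[0,0,0,0,0,0,0]]' | python3 -m handwheel
python3 -c "
from h import *
to(483.1,-173.5,69,-.150)"
```

```text
clock: 8.32
eef_pos: [463.9, -341.0, 66.7]
tcp_rot: [-3.139, 0.003, 0.088]
contact_force: [-0.9, -0.4, 0.8]
opening: 0.884
grasp_force: 0.0
clock: 8.73
eef_pos: [465.3, -342.0, 69.2]
tcp_rot: [3.141, -0.001, 0.087]
contact_force: [0.2, -0.8, -0.2]
opening: 0.147
grasp_force: 0.0
clock: 9.15
eef_pos: [465.3, -341.9, 69.3]
tcp_rot: [3.141, -0.001, 0.087]
contact_force: [-1.1, 1.5, 6.9]
opening: 0.103
grasp_force: 39.6
clock 9.15 pos [ 465.3 -341.9   69.3] rot [ 3.141e+00 -1.000e-03  8.700e-02] tool delta [  32.4 -166.2    0.2] rz 0.237 open 0.103 F [-1.1  1.5  6.9]
```

```bash

echo '[[0,0,0.04,0,0,0,0],[0,0,0.08,0,0,0,0],[0,0,0.08,0,0,0,0],[0,0,0.037,0,0,0,0],[0,0,0,0,0,0,0]]' | python3 -m handwheel
echo '[[0,0,0,-1,-8,0,0],[0,0,0,-2,-18,0,0],[0,0,0,-2,-18,0,0],[0,0,0,-2,-18,0,0],[0,0,0,0,-18,0,0]]' | python3 -m handwheel
echo '[[0,0,0,0,-18,0,0],[0,0,0,0,-18,0,0],[0,0,0,0,-14,0,0],[0,0,0,0,-6,0,0],[0,0,0,0,0,0,0]]' | python3 -m handwheel
python3 - <<'E'
from h import *
to(483.1,-173.5,69,-.150)
S=cams.grab_frame("scene");T=cams.grab_frame("top")
a=cv2.resize(T[170:320,240:460],None,fx=3.6,fy=3.6,interpolation=2);cv2.imwrite("pics/top3.png",a[:,:,::-1])
E
```

```text
clock: 9.57
eef_pos: [465.2, -341.9, 69.2]
tcp_rot: [3.141, -0.001, -0.153]
contact_force: [-1.8, 0.8, 7.4]
opening: 0.112
grasp_force: 39.7
clock: 9.98
eef_pos: [470.5, -261.6, 69.2]
tcp_rot: [3.14, -0.002, -0.15]
contact_force: [-0.6, -5.0, 5.3]
opening: 0.11
grasp_force: 39.8
clock: 10.4
eef_pos: [479.3, -204.9, 69.2]
tcp_rot: [3.142, -0.002, -0.149]
contact_force: [1.3, 5.5, 7.9]
opening: 0.107
grasp_force: 40.3
clock 10.40 pos [ 479.3 -204.9   69.2] rot [ 3.142e+00 -2.000e-03 -1.490e-01] tool delta [ -0.9 -31.6   0.2] rz 0.001 open 0.107 F [1.3 5.5 7.9]
```

View pics/top3.png

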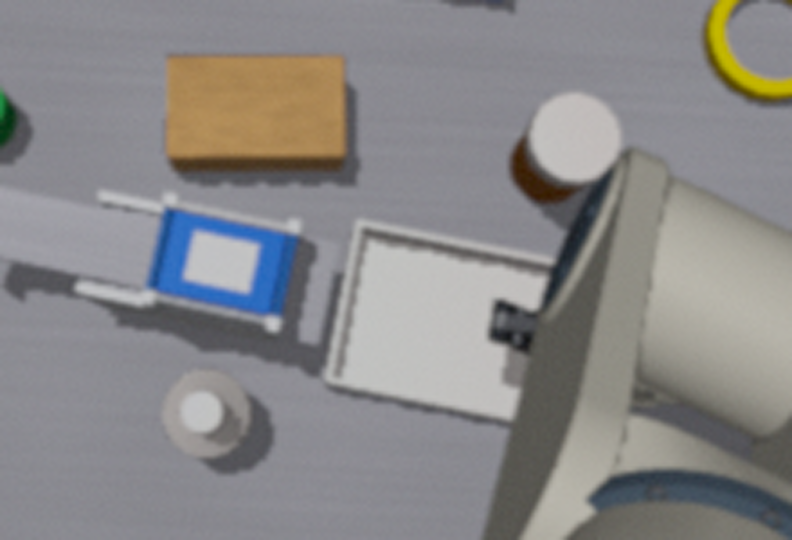

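The tray is square to the dispenser. Its near-end rim corners are at (357,223) and (328,382) in the crop, still clear of the lip, which ends at about x=335. I'll check the remaining distance.

```bash
python3 - <<'E'
from h import *
t=lambda u,v:(240+u/3.6,170+v/3.6)
a,b=plane("top",t(357,223),40),plane("top",t(328,382),40)
o=np.array([512.3,19.3]);u=np.array([-.1495,-.9888]);v=np.array([.9888,-.1495])
for p in(a,b,(a+b)/2): print(p.round(1),"disp x,y",((p[:2]-o)@u).round(1),((p[:2]-o)@v).round(1))
l=[plane("top",t(*p),80)[:2] for p in((342,243),(325,343))]
print("lip",[((p-o)@u).round(1) for p in l])
E
```

```text
[554.2 -65.7  40. ] disp x,y 77.8 54.2
[447.9 -51.3  40. ] disp x,y 79.4 -53.1
[501.1 -58.5  40. ] disp x,y 78.6 0.5
lip [np.float64(70.0), np.float64(71.8)]
```

```bash

echo '[[0,0,0,0,-6,0,0],[0,0,0,0,-8,0,0],[0,0,0,0,-8,0,0],[0,0,0,0,-6,0,0],[0,0,0,0,-3,0,0]]' | python3 -m handwheel
echo '[[0,0,0,0,-1,0,0],[0,0,0,0,0,0,0],[0,0,0,0,0,0,0.2],[0,0,0,0,0,0,0.4],[0,0,0,0,0,0,0.6]]' | python3 -m handwheel
echo '[[0,0,0,0,0,0,0.7],[0,0,0,0,0,0,0.7],[0,0,0,0,0,-10,0.7],[0,0,0,0,0,-30,0.7],[0,0,0,0,0,-40,0.7]]' | python3 -m handwheel
echo '[[0,0,0,0,0,-40,0.0],[0,0,0,0,0,-40,0.0],[0,0,0,0,0,-20,0.0],[0,0,0,0,0,0,0.0],[0,0,0,0,0,0,0.0]]' | python3 -m handwheel
python3 -c "
from h import *
to(541,230,250,1.421)"
```

```text
clock: 10.92
eef_pos: [483.9, -175.6, 69.2]
tcp_rot: [3.14, -0.002, -0.149]
contact_force: [-0.6, -5.4, 6.3]
opening: 0.108
grasp_force: 40.3
clock: 11.33
eef_pos: [482.9, -174.3, 68.3]
tcp_rot: [-3.141, 0.0, -0.15]
contact_force: [0.0, 0.1, -0.6]
opening: 0.474
grasp_force: 0.0
clock: 11.75
eef_pos: [481.1, -173.8, 147.4]
tcp_rot: [-3.14, 0.006, -0.15]
contact_force: [1.1, 0.4, -0.2]
opening: 0.702
grasp_force: 0.0
clock: 12.17
eef_pos: [483.6, -174.8, 250.1]
tcp_rot: [3.141, -0.003, -0.15]
contact_force: [0.5, 0.0, -0.0]
opening: 0.005
grasp_force: 0.0
clock 12.17 pos [ 483.6 -174.8  250.1] rot [ 3.141e+00 -3.000e-03 -1.500e-01] tool delta [-3.900e+00 -4.088e+02 -2.000e-01] rz -1.571 open 0.005 F [ 0.5  0.  -0. ]
```

```bash

echo '[[0,0,0,0,-37,0,0],[0,0,0,0,-37,0,0],[0,0,0,0,-37,0,0],[0,0,0,0,-37,0,0],[0,0,0,0,-37,0,0]]' | python3 -m handwheel >/dev/null
echo '[[0,0,0,0,-37,0,0],[0,0,0,0,-37,0,0],[0,0,0,0,-37,0,0],[0,0,0,0,-37,0,0],[0,0,0,0,-37,0,0]]' | python3 -m handwheel >/dev/null
echo '[[0,0,-0.125,0,-37,0,0],[0,0,-0.125,0,0,0,0],[0,0,-0.125,0,0,0,0],[0,0,-0.125,0,0,0,0],[0,0,-0.125,0,0,0,0]]' | python3 -m handwheel >/dev/null
echo '[[0,0,-0.125,0,0,0,0],[0,0,-0.125,0,0,0,0],[0,0,-0.125,0,0,0,0],[0,0,-0.125,0,0,0,0],[0,0,-0.125,0,0,0,0]]' | python3 -m handwheel >/dev/null
echo '[[0,0,-0.125,0,0,0,0],[0,0,-0.125,0,0,0,0],[0,0,-0.07,0,0,0,0],[0,0,0,0,0,0,0],[0,0,0,0,0,0,0]]' | python3 -m handwheel
python3 - <<'E'
from h import *
to(544.1,229.9,100,1.421)
T=cams.grab_frame("top");cams_s=cams.grab_frame("scene")
a=np.hstack([cv2.resize(T[170:320,200:460],(520,300)),cv2.resize(cams_s[130:280,220:440],(280,191))[:191].repeat(1,0) if 0 else np.zeros((300,0,3),np.uint8)])
b=cv2.resize(cams_s[130:280,210:440],(520,339-39));cv2.imwrite("pics/pair4.png",np.vstack([a,b])[:,:,::-1])
E
```

```text
clock: 14.25
eef_pos: [543.3, 227.6, 246.9]
tcp_rot: [-3.139, 0.001, 1.417]
contact_force: [1.1, 0.4, -0.6]
opening: -0.001
grasp_force: 0.0
clock 14.25 pos [543.3 227.6 246.9] rot [-3.139e+00  1.000e-03  1.417e+00] tool delta [  2.6   0.8 146.9] rz -0.004 open -0.001 F [ 1.1  0.4 -0.6]
```

View pics/pair4.png

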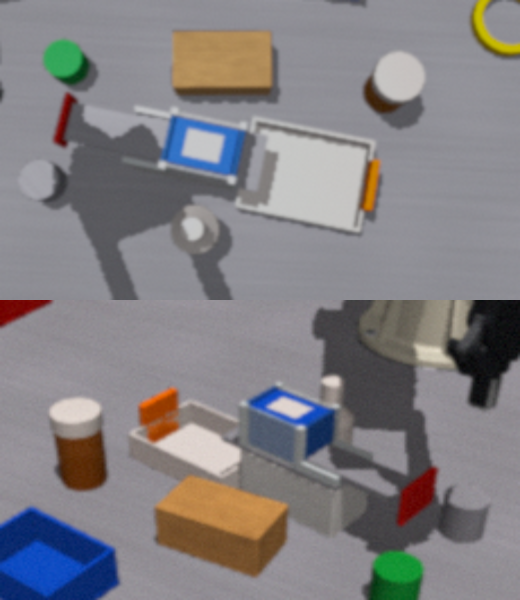

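The tray's plain end is under the lip (top half: end wall at x≈243, lip ends at x≈265). The bottle (197,230) and jar (398,78) are upright and nothing else has moved. Now I descend behind the paddle and push.

```bash

echo '[[0,0,0,0,0,30,0],[0,0,0,0,0,40,0],[0,0,0,0,0,40,0],[0,0,0,0,0,30,0],[0,0,0,0,0,7,0]]' | python3 -m handwheel
echo '[[0,0,0,0,0,0,0],[0,0,0,-10,0,0,0],[0,0,0,-10,0,0,0],[0,0,0,-6,0,0,0],[0,0,0,-6,0,0,0]]' | python3 -m handwheel
echo '[[0,0,0,-10,0,0,0],[0,0,0,-12,0,0,0],[0,0,0,-12,0,0,0],[0,0,0,-12,0,0,0],[0,0,0,-12,0,0,0]]' | python3 -m handwheel
python3 -c "
from h import *
to(512.3+.1495*99,19.3+.9888*99,100,1.421)"
```

```text
clock: 14.77
eef_pos: [540.8, 226.5, 96.2]
tcp_rot: [-3.135, 0.004, 1.418]
contact_force: [-1.1, 0.1, -0.5]
opening: -0.001
grasp_force: 0.0
clock: 15.18
eef_pos: [540.1, 195.7, 103.1]
tcp_rot: [3.139, -0.002, 1.419]
contact_force: [-1.1, 6.0, 3.3]
opening: -0.003
grasp_force: 3.0
clock: 15.6
eef_pos: [531.4, 140.4, 103.2]
tcp_rot: [3.139, -0.005, 1.418]
contact_force: [-2.8, 16.9, 3.9]
opening: 0.002
grasp_force: 8.1
clock 15.60 pos [531.4 140.4 103.2] rot [ 3.139 -0.005  1.418] tool delta [-23.6  -0.7   3. ] rz -0.003 open 0.002 F [-2.8 16.9  3.9]
```

```bash

echo '[[0,0,0,-8,0,0,0],[0,0,0,-6,0,0,0],[0,0,0,-4,0,0,0],[0,0,0,-3,0,0,0],[0,0,0,0,0,0,0]]' | python3 -m handwheel
echo '[[0,0,0,-2,0,0,0],[0,0,0,-2,0,0,0],[0,0,0,0,0,0,0]]' | python3 -m handwheel
```

```text
clock: 16.02
eef_pos: [528.0, 119.1, 103.1]
tcp_rot: [3.14, -0.004, 1.418]
contact_force: [-3.9, 12.5, 7.1]
opening: -0.0
grasp_force: 5.8
clock: 16.27
eef_pos: [528.0, 118.1, 103.2]
tcp_rot: [3.139, -0.008, 1.416]
contact_force: [-4.0, 31.4, 4.6]
opening: 0.001
grasp_force: 14.9
```

Force is 31 N at the stop, so the first stroke is home. I'll back off and check.

```bash

echo '[[0,0,0,0,0,0,0],[0,0,0,15,0,0,0],[0,0,0,20,0,0,0],[0,0,0,20,0,0,0],[0,0,0,20,0,0,0]]' | python3 -m handwheel
echo '[[0,0,0,20,0,0,0],[0,0,0,8,0,0,0],[0,0,0,0,0,0,0],[0,0,0,0,0,0,0],[0,0,0,0,0,0,0]]' | python3 -m handwheel
echo '[[0,0,0,0,0,0,0],[0,0,0,0,0,0,0],[0,0,0,0,0,0,0]]' | python3 -m handwheel
python3 - <<'E'
from h import *
to(528,118,103)
T=cams.grab_frame("top");s=cams.grab_frame("scene")
cv2.imwrite("pics/pair5.png",np.vstack([cv2.resize(T[170:320,200:460],(520,300)),cv2.resize(s[130:280,210:440],(520,300))])[:,:,::-1])
E
```

```text
clock: 16.68
eef_pos: [538.6, 188.8, 102.5]
tcp_rot: [3.14, -0.001, 1.419]
contact_force: [-0.3, 0.1, -0.4]
opening: 0.001
grasp_force: 0.0
clock: 17.1
eef_pos: [541.9, 214.9, 101.4]
tcp_rot: [-3.141, 0.0, 1.419]
contact_force: [0.3, -0.7, 0.2]
opening: 0.002
grasp_force: 0.0
clock: 17.35
eef_pos: [542.2, 215.3, 101.3]
tcp_rot: [-3.141, 0.0, 1.419]
contact_force: [-0.5, -0.2, -0.0]
opening: 0.002
grasp_force: 0.0
clock 17.35 pos [542.2 215.3 101.3] rot [-3.141  0.     1.419] tool delta [-98.3   0.7  -1.7] rz None open 0.002 F [-0.5 -0.2 -0. ]
```

View pics/pair5.png

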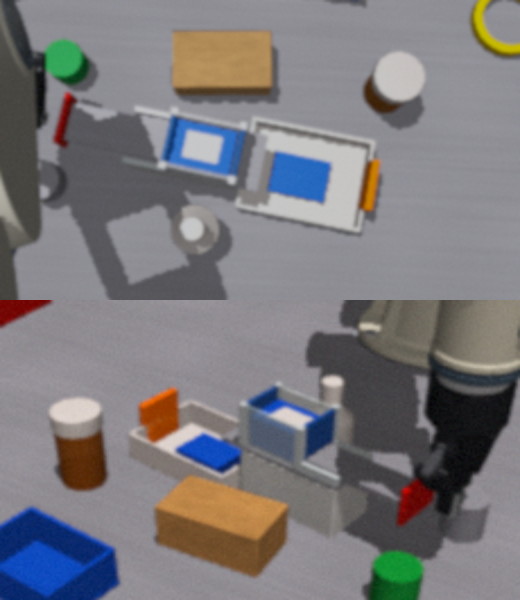

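Cassette 1 lies flat in the tray at (300,177), and the paddle is back at its rest place (65,120). Second stroke now.

```bash

echo '[[0,0,0,-8,0,0,0],[0,0,0,-6,0,0,0],[0,0,0,-6,0,0,0],[0,0,0,-10,0,0,0],[0,0,0,-12,0,0,0]]' | python3 -m handwheel >/dev/null
echo '[[0,0,0,-12,0,0,0],[0,0,0,-12,0,0,0],[0,0,0,-12,0,0,0],[0,0,0,-8,0,0,0],[0,0,0,-6,0,0,0]]' | python3 -m handwheel
echo '[[0,0,0,-4,0,0,0],[0,0,0,-3,0,0,0],[0,0,0,-2,0,0,0],[0,0,0,0,0,0,0]]' | python3 -m handwheel
echo '[[0,0,0,-1,0,0,0],[0,0,0,0,0,0,0]]' | python3 -m handwheel
```

```text
clock: 18.28
eef_pos: [527.9, 125.7, 101.3]
tcp_rot: [-3.141, -0.003, 1.418]
contact_force: [-1.6, 14.5, -2.5]
opening: -0.0
grasp_force: 6.9
clock: 18.62
eef_pos: [526.9, 118.5, 101.4]
tcp_rot: [-3.141, -0.005, 1.417]
contact_force: [-2.1, 21.6, -3.9]
opening: -0.003
grasp_force: 10.4
clock: 18.78
eef_pos: [526.8, 118.4, 101.4]
tcp_rot: [-3.141, -0.006, 1.417]
contact_force: [-1.2, 25.5, -3.2]
opening: -0.001
grasp_force: 13.1
```

At the stop again (25 N, same position). I'll back off, raise the arm clear and check.

```bash

echo '[[0,0,0,0,0,0,0],[0,0,0,15,0,0,0],[0,0,0,20,0,0,0],[0,0,0,20,0,0,0],[0,0,0,20,0,0,0]]' | python3 -m handwheel >/dev/null
echo '[[0,0,0,20,0,0,0],[0,0,0,10,0,0,0],[0,0,0,0,0,-30,0],[0,0,0,0,0,-40,0],[0,0,0,0,0,-40,0]]' | python3 -m handwheel >/dev/null
echo '[[0,0,0,0,0,-20,0],[0,0,0,0,0,0,0],[0,0,0,0,0,0,0],[0,0,0,0,0,0,0],[0,0,0,0,0,0,0]]' | python3 -m handwheel
python3 - <<'E'
from h import *
T=cams.grab_frame("top");s=cams.grab_frame("scene")
cv2.imwrite("pics/pair6.png",np.vstack([cv2.resize(T[170:320,200:460],(520,300)),cv2.resize(s[130:280,210:440],(520,300))])[:,:,::-1])
E
```

```text
clock: 20.03
eef_pos: [541.8, 218.2, 229.6]
tcp_rot: [-3.139, 0.001, 1.419]
contact_force: [0.7, 0.3, -0.2]
opening: 0.002
grasp_force: 0.0
```

View pics/pair6.png

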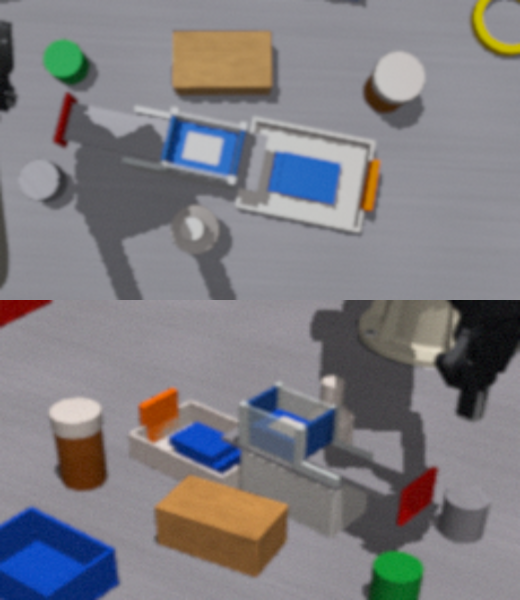

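Both cassettes lie in the tray (bottom half, around (205,445)) and two are left in the magazine. The paddle is back out at (65,120), the jar and bottle are upright, and the arm is clear. Handing in.

```bash
python3 -c "
from rig import r
print(r.sign_off())"
```

```text
the job is handed in; nothing more can be done
None
```

The job is handed in (no verdict was returned): the last pictures, at about 20 s, show two cassettes in the tray, two still in the magazine, the paddle sprung back, and the bottle and jar upright, with the jar moved clear of the outlet.

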